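# Unlock the utensil case and pack the turner in its lower tier

## Task

Open the grey utensil case for packing: push its black latch knob in, turn it anticlockwise a quarter turn past its safety stop as far as it goes, let it spring back up, and then lift the divider flap by its handle until it stands upright. Then lower the turner (the serving tool with the wide flat blade) into the lower tier without dropping it, so that it lies flat on the bottom, and leave the flap standing up. Leave the spoon, the slicer, the cans and the tub where they are.

Things in the scene. Friction and masses are not known exactly. Their poses are not given: they have to be found in the camera images.
- case: two-tier grey utensil case fixed on the counter, z up, 262 mm along x. Origin at counter height, mid x; the case spans y = -150 to +135 mm. y = -150 to -60 mm is a solid deck, top at z = 75 mm, with the latch knob; y = -60 to +135 mm is the lower tier, under the divider flap. End walls across x, 6 mm thick, rise to z = 95 mm
- tier (a point): centre of the lower tier's floor, 10 mm above the counter, axes as the case. The space is 250 mm (x) by 189 mm (y), the side wall below the hinge 66 mm high, the deck side 75 mm
- knob_grip (a point): on the vertical axis of the black latch knob, at the height to grip, about 119 mm above the counter. The knob is a 64 mm disc (its top 20 mm below this point) with an upright round fluted grip on it, 46 mm across, top 15 mm above this point. Its axes turn with the knob: a white mark on top points along its y
- tongue (a point): tip of the latch's flat steel tongue, 18 mm wide, 6 mm thick, that sticks out from under the knob's disc 68 mm from the axis, along the +y of knob_grip, and turns with the knob. Locked, it lies over the flap's free edge, 14 mm above it, and holds the flap down
- knob (a joint): knob angle, rad, growing anticlockwise from above: 0 locked (tongue along the case's +y), 1.57 unlocked (end stop, tongue along its -x). Starts at 0 to 0.2. Not pushed in, it is blocked at about 0.25 by a hidden safety stop. Pushed in 9 mm or more it turns freely; past 1.0 it is clear of stop and flap, and let go it springs up and cannot turn back
- plunger (a joint): how far the knob is pushed straight down, m: 0 up, 0.012 fully in. A spring pushes it up with about 4 N when up, 10 N when fully in
- flap (a joint): angle of the divider flap, rad: 0 shut (flat, top flush with the deck), 1.57 upright, 1.65 its end stop. It rises on its hinge along the case's +y side. Stiff hinge: it stays where it is left (about 5 N at the handle to lift it)
- flap_hinge (a point): middle of the flap's hinge line, 71 mm above the counter, axes turn with the flap: hinge line along x, the flap (8 mm thick, this point in mid thickness) reaches from it 184 mm towards -y
- flap_bar (a point): middle of the flap's handle, a round steel bar 12 mm thick and 110 mm long, parallel to the hinge, standing on two posts 49 mm above the flap's mid plane and 150 mm from the hinge line: (0, -150, +49) mm in the frame of flap_hinge
- turner: the turner, lying flat, 180 mm long along its x, about 0.15 kg. Black handle like the other serving tools, 22 mm wide and high, from x = -90 to +5 mm. Head at +x: a flat dark steel blade 70 mm wide, 75 mm long, 3 mm thick. Origin mid length on the underside, z up; balances near x = -20 mm
- spoon: the serving spoon, lying flat, 180 mm long along its x, about 0.15 kg. Black handle like the other serving tools, 22 mm wide and high, from x = -90 to +5 mm. Head at +x: a round dark steel bowl 68 mm across, 18 mm high. Not to be moved. Origin mid length on the underside, z up; balances near x = -20 mm
- slicer: the cake slicer, lying flat, 180 mm long along its x, about 0.15 kg. Black handle like the other serving tools, 22 mm wide and high, from x = -90 to +5 mm. Head at +x: a narrow flat dark steel blade 26 mm wide, 75 mm long, 3 mm thick. Not to be moved. Origin mid length on the underside, z up; balances near x = -20 mm
- can_a: drinks can, red, 66 mm across, 122 mm tall, upright. Origin of this, the other can and the tub: centre of the underside
- can_b: drinks can, white, 66 mm across, 122 mm tall, upright
- tub: lidded clear food tub, 110 mm across, 80 mm tall
There are look-alikes about, which are no part of the job. Leave any red, turquoise or yellow look-alike of the turner alone.

How it is judged:
By the outcome, as a careful person would: the job done as asked, in the order asked, and still so for the second after the job is handed in, with the robot touching nothing.
It also fails if it takes over 72 s, if anything falls off the work surface, if the arm or the gripper's body presses on something with over 40 N, if the wrist force passes 120 N, or if a joint passes its speed limit or range.

## Robot

A 6-joint arm with a two-finger parallel gripper is mounted at the origin on the work surface. World frame = base frame: x ahead of the robot, y to its left, z up, the work surface at z = 0. Lengths are in m, angles in rad, forces in N, time in s.
With the tool pointing down it reaches from about 0.425 to 0.95 m from the base axis. Payload 3.5 kg.
Tool frame: the origin (TCP) lies at the very end of the fingers, on their centre line; the grasp point (between the pads) lies 19 mm behind it; z points along the fingers, y is the line along which they close (so a half turn about z gives the same grasp; the last joint's range is limited). The gripper opens to 85 mm and grips with 20 to 120 N. Pads are 22 mm wide; open, the fingers measure 114 mm over their backs; the gripper's body (76 mm by 85 mm) begins 54 mm behind the grasp point. The pads swing forward as they close: fully open they stand 13 mm farther back than shut.
Start: joints at [-1.44, 0.286, 1.577, -0, 1.279, -0.15], TCP at [0.187, -0.649, 0.231] pointing down, gripper open.
Joint ranges: [-2.77, 2.77], [-0.9, 2.22], [0.21, 2.48], [-1.53, 4.67], [0.24, 2.81], [-2.84, 2.84]. Speed limits (rad/s): [2.79, 2.79, 3.14, 3.14, 3.14, 3.14].

## Interface

Orientations are given as [roll, pitch, yaw] about the fixed x, y, z axes, in that order (R = Rz(yaw) Ry(pitch) Rx(roll)).
In Python, from cell import manip gives the robot as it stands.
- The arm moves only by the tool step_arm, never from a script. Its argument "rows" is one flat list of numbers, 4 for each row, row after row: the shift along the tool's x, y, z in mm, then the turn about the tool's z in degrees. In form: [tx, ty, tz, turn, tx, ty, tz, turn, ...]. A call has 1 to 12 rows; each row is the pose to reach, as a shift and turn from the pose commanded when the call began, along the tool's axes at that moment; what a row does not reach only later rows make up. A row lasts 1/12 s, in which the tool goes at most 41.7 mm and 7.16 degrees, less where a joint would pass 70% of its speed; a pose out of reach is approached as far as the arm can. A call with a gripper value outside its range is refused whole. "grip" is the opening, from -1 (shut) to 1 (fully open), set as the call begins (left out, the last holds). The fingers move at their own pace and stop on an object; "squeeze" is the grip in N (left out, the last holds). Time passes only in rows, so rows that repeat a pose let the fingers close. It gives the time, the measured TCP pose, the force, the opening and the grip force at its end, in the units of the state.
- manip.get_obs(): the state, without advancing time (a new reading comes with each control period).
- manip.camera(name): name is "scene" or "top"; returns the picture (384x512x3 uint8, red, green, blue); there is no depth.
- manip.camera_model(name): a dict with "mtx" (3x3 intrinsics, pixels), "R" (3x3) and "t" (3): a world point X has camera coordinates R X + t. Camera axes: x right, y down, z forward; pixel columns grow to the right and rows downward; lengths in m; the calibration is good to about 2 mm. A picture is of the moment at which its call begins. camera_model takes no time and is no camera call.
- manip.finish_job(): hands the job in; it is judged then, once.
The state is a dict: "t": time; "q": joint angles; "qd": joint speeds; "joint_torque": joint torques, N m; "tool_pos": TCP position; "orientation": TCP orientation; "wrist_force": force on the tool from outside, world axes, zero at the start; "moment": the same for the moment, N m; "finger_gap": opening from 0.0 (shut) to 1.0 (fully open); "grip_force": force on a finger pad.
Only numpy, scipy, OpenCV 4.12 (cv2) and the standard library are available. Lean on these libraries where they do the work, as an engineer would, in place of code of your own. Each camera call takes 0.05 s, during which the arm holds its last target. There are 200 camera calls.

## Working session

There is one attempt and no reset: what is moved stays moved. The work goes in short steps, Python scripts to look and compute and a tool call to move; the robot and the scene stay as the last step left them, time stands still between calls to the robot, and variables do not carry over. Pictures are saved under pics/ and viewed, at most 10 in all, crops included, and the job is handed in when it is done.

Besides the shell and the picture viewer there is one more tool, called in YAML: its name, and indented under it one key for each argument. step_arm: Moves the arm, as the interface text tells. Its arguments: {"type":"object","properties":{"rows":{"type":"array"},"grip":{"type":"number"},"squeeze":{"type":"number"}},"required":["rows"]}

```bash
mkdir -p pics; ls; python3 - <<'E'
from cell import manip
import cv2,numpy as np
for n in("scene","top"):
    im=manip.camera(n); cv2.imwrite(f"pics/{n}0.png",cv2.resize(im[:,:,::-1],None,fx=1.5,fy=1.5,interpolation=cv2.INTER_CUBIC))
    np.save(f"pics/{n}0.npy",im)
    m=manip.camera_model(n); print(n,m["mtx"].round(1).tolist(),(-m["R"].T@m["t"]).round(3),m["R"].round(3).tolist())
print(manip.get_obs())
E
```

```text
pics
scene [[372.9, 0.0, 255.6], [0.0, 372.9, 187.5], [0.0, 0.0, 1.0]] [ 0.951 -0.92   0.841] [[0.854, 0.52, 0.011], [0.325, -0.516, -0.792], [-0.406, 0.68, -0.61]]
top [[441.7, 0.0, 247.4], [0.0, 441.7, 193.7], [0.0, 0.0, 1.0]] [ 0.332 -0.101  1.438] [[-0.017, -1.0, -0.016], [-0.993, 0.018, -0.113], [0.113, 0.014, -0.993]]
{'t': 0.1, 'q': array([-1.44000765e+00,  2.87087320e-01,  1.57806413e+00,  8.82928112e-06,
        1.27859594e+00, -1.49974504e-01]), 'qd': array([ 5.23952286e-04, -2.06750534e-03, -3.80872390e-03, -7.47508153e-05,
       -5.66140386e-04, -7.85117006e-04]), 'joint_torque': array([ 2.49696923e-04, -4.07298589e+01, -2.93700600e+01, -1.47788001e-04,
        3.42866289e-03,  1.08715085e-06]), 'tool_pos': array([ 0.18700215, -0.64794842,  0.23006052]), 'orientation': array([-3.13946337e+00, -3.30299145e-04,  2.80760275e-01]), 'wrist_force': array([0.62859428, 0.90063593, 0.21996992]), 'moment': array([-0.04237065,  0.00688569,  0.00129382]), 'grip_force': 0.0, 'finger_gap': 0.9994814374469526}
```

View pics/scene0.png

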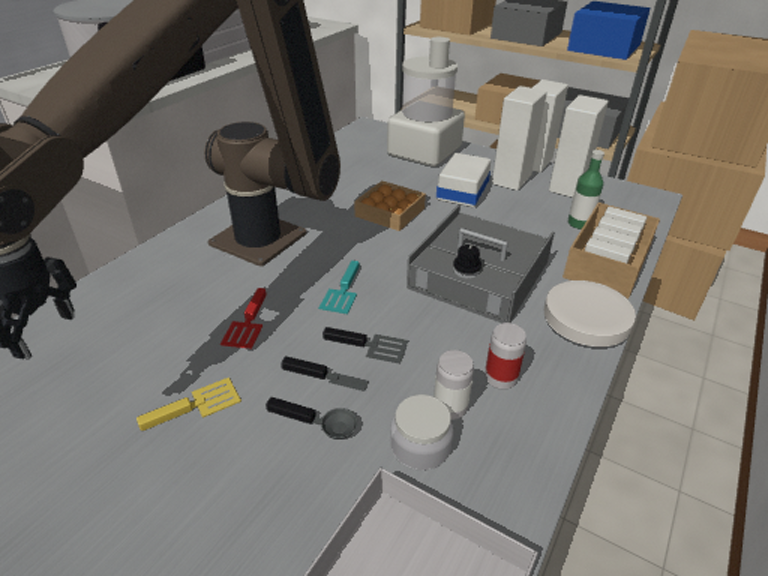

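View pics/top0.png

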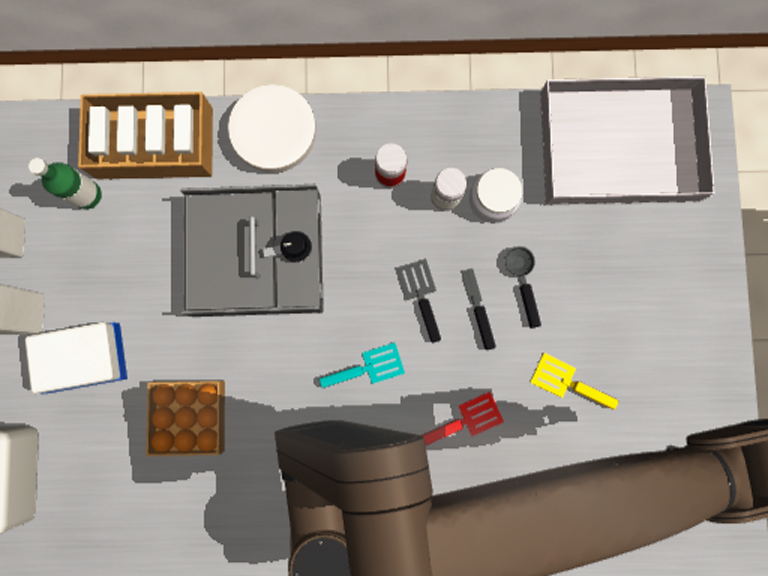

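The top view shows, in 1.5x pixels, the case at (180–322, 187–315) with its deck on the right, which is world −y. The knob is at (295,245) with the tongue pointing left, the flap bar is at x≈252, and the turner has its head at (415,280) and handle end at (433,340).

```bash
cat > h.py <<'E'
import numpy as np,cv2
from cell import manip
def ray(n,uv,z):
    m=manip.camera_model(n);R=m["R"];c=-R.T@m["t"]
    d=R.T@np.linalg.solve(m["mtx"],[uv[0],uv[1],1]);return c+d*(z-c[2])/d[2]
def pix(n,X):
    m=manip.camera_model(n);p=m["mtx"]@(m["R"]@np.array(X)+m["t"]);return p[:2]/p[2]
def tri(a,b):
    A=[];B=[]
    for n,uv in(("scene",a),("top",b)):
        m=manip.camera_model(n);P=m["mtx"]@np.c_[m["R"],m["t"]]
        A+= [P]; B+=[np.array(uv,float).reshape(2,1)]
    X=cv2.triangulatePoints(A[0],A[1],B[0],B[1])[:,0];return X[:3]/X[3]
def blobs(mask,amin=30):
    n,l,s,c=cv2.connectedComponentsWithStats(mask.astype(np.uint8));o=[]
    for i in range(1,n):
        if s[i,4]>=amin:
            r=cv2.minAreaRect(np.argwhere(l==i)[:,::-1].astype(np.float32)); o.append((c[i],s[i,4],r))
    return o
E
python3 - <<'E'
from h import *
for n in("scene","top"):
    im=np.load(f"pics/{n}0.npy").astype(int); mx=im.max(2)
    m=mx<42; m[:100]=0
    if n=="top": m[260:]=0
    else: m[:,:160]=0
    for c,a,r in blobs(m): print(n,c.round(1),a,np.round(r[0],1),np.round(r[1],1),round(r[2]))
im=np.load("pics/top0.npy")[:,:,::-1]
a=cv2.resize(im[115:220,110:225],None,fx=5,fy=5,interpolation=cv2.INTER_NEAREST)
im=np.load("pics/scene0.npy")[:,:,::-1]
cv2.imwrite("pics/c1.png",a)
E
```

```text
scene [189.6 132.1] 1598 [190.  128.6] [40.2 88.9] 50
scene [311.7 173. ] 263 [311.5 172. ] [18. 17.] 90
scene [230.1 224.4] 196 [229.9 224.3] [28.6  7.6] 11
scene [202.8 244.7] 235 [202.8 244.7] [29.6  8.2] 14
scene [193.9 273.2] 304 [193.7 273.2] [32.6  9.6] 16
top [150.3 127.8] 77 [151.5 127.9] [ 1.5 57. ] 88
top [196.8 164.1] 294 [196.5 164.5] [19. 19.] 90
top [352.7 203.4] 186 [352.8 203.6] [28.6  6.5] 76
top [285.8 213.2] 181 [285.8 213.2] [28.8  6.3] 72
top [322.3 218.1] 185 [322.4 218. ] [28.8  6.5] 74
```

View pics/c1.png

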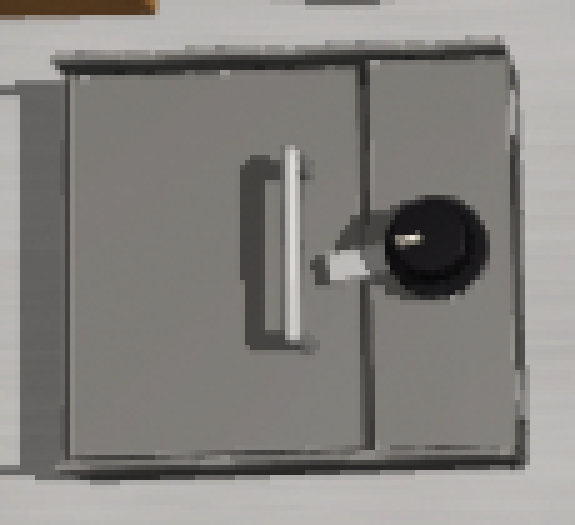

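The crop (5x, offset 110,115) shows the bar from (291,147) to (293,340), the tongue tip at (328,267), the white mark at (408,240), the knob disc centred near (437,247), and the flap/deck seam at x≈368.

```bash
python3 - <<'E'
from h import *
f=lambda u,v,z:ray("top",(u/5+110-.1,v/5+115-.1),z).round(4)
b1,b2=f(291,147,.122),f(293,340,.122);print("bar",b1,b2,np.linalg.norm(b1-b2),(b1+b2)/2)
print("hinge edge",f(68,68,.075),f(68,458,.075))
print("seam",f(363,65,.075),f(371,448,.075))
print("deck",f(508,52,.095),f(521,462,.095))
print("endwall +y",f(57,62,.095),f(62,466,.095))
print("tongue",f(328,267,.09),"knob disc",f(437,247,.099),"grip",f(436,237,.134),"mark",f(408,240,.134))
print("knob scene px",ray("scene",(311.5,172),.115))
# turner handles
for s,t in(((229.9,224.3),(285.8,213.2)),((202.8,244.7),(322.4,218)),((193.7,273.2),(352.8,203.6))):
    print(ray("scene",s,.013).round(4),ray("top",t,.02).round(4),tri(s,t).round(3))
im=np.load("pics/top0.npy").astype(int);m=im.max(2)<42
l=cv2.connectedComponents(m.astype(np.uint8))[1];p=np.argwhere(l==l[213,286])[:,::-1]
X=np.array([ray("top",q,.02)[:2] for q in p]);c=X.mean(0);w,v=np.linalg.eigh(np.cov(X.T));d=v[:,1]*np.sign(v[0,1]);t=(X-c)@d
print("turner c",c,"dir",d,np.degrees(np.arctan2(d[1],d[0])),t.min(),t.max())
E
```

```text
bar [0.6379 0.1566 0.122 ] [0.5192 0.155  0.122 ] 0.11871078299800741 [0.57855 0.1558  0.122  ]
hinge edge [0.7029 0.3079 0.075 ] [0.4544 0.3041 0.075 ]
seam [0.7009 0.1203 0.075 ] [0.4573 0.1153 0.075 ]
deck [0.7019 0.0264 0.095 ] [0.4452 0.0203 0.095 ]
endwall +y [0.7014 0.3089 0.095 ] [0.4478 0.3018 0.095 ]
tongue [0.569  0.1396 0.09  ] knob disc [0.5786 0.0707 0.099 ] grip [0.5783 0.0668 0.134 ] mark [0.5768 0.0837 0.134 ]
knob scene px [0.5835823  0.06298606 0.115     ]
[ 0.4315 -0.2073  0.013 ] [ 0.4284 -0.2032  0.02  ] [ 0.429 -0.204  0.009]
[ 0.4128 -0.3248  0.013 ] [ 0.411  -0.3199  0.02  ] [ 0.411 -0.322  0.009]
[ 0.4583 -0.4247  0.013 ] [ 0.4555 -0.4189  0.02  ] [ 0.456 -0.422  0.009]
turner c [ 0.42838307 -0.20313615] dir [0.95798004 0.28683488] 16.668559235494936 -0.04606191264021524 0.04615703291493441
```

```bash
cat > d.py <<'E'
import sys
from h import *
# usage: d.py x y z yawdeg -> shift in tool axes from here
o=manip.get_obs();p=o["tool_pos"];y=o["orientation"][2]
c,s=np.cos(y),np.sin(y)
print("t",round(o["t"],2),"p",p.round(4),"yaw",np.degrees(y).round(2),"q",o["q"].round(2),"F",o["wrist_force"].round(1),"gap",round(o["finger_gap"],3))
a=[float(v) for v in sys.argv[1:]]
if a:
    d=np.array(a[:3])-p;print("shift mm",(1e3*np.array([d[0]*c+d[1]*s,d[0]*s-d[1]*c,-d[2]])).round(1),"turn",round((np.degrees(y)-a[3]+180)%360-180,1))
E
```

step_arm:
  rows: [28,-28,0,0,60,-60,0,0,90,-91,0,0,120,-121,0,0,148,-150,0,0,177,-179,0,0,206,-208,0,0,235,-238,0,0,264,-267,0,0,290,-293,0,0,310,-314,0,0,320,-324,0,0]
  grip: 1

```text
t: 1.1
tool_pos: [0.4056, -0.2452, 0.2309]
orientation: [-3.14, -0.0, 0.284]
wrist_force: [0.1, -0.3, 0.5]
finger_gap: 0.996
grip_force: 0.0
```

```bash
python3 d.py .5785 .0675 .17 10
```

```text
t 1.1 p [ 0.4056 -0.2452  0.2309] yaw 16.27 q [-0.76 -0.17  2.06  0.    1.26  0.53] F [ 0.1 -0.3  0.5] gap 0.996
shift mm [ 253.6 -251.7   60.9] turn 6.3
```

step_arm:
  rows: [15,-15,0,0,44,-44,0,1,72,-72,0,2,100,-100,0,3,128,-128,0,4,156,-156,0,5,184,-184,0,6,212,-211,0,6,235,-234,0,6,249,-248,10,6,254,-252,20,6,254,-252,30,6]

```text
t: 2.1
tool_pos: [0.579, 0.0651, 0.2]
orientation: [-3.141, 0.001, 0.178]
wrist_force: [-0.1, -0.8, -0.2]
finger_gap: 1.0
grip_force: 0.0
```

```bash
python3 d.py .5785 .0675 .103 10; python3 - <<'E'
from h import *
a=manip.camera("top");b=manip.camera("scene")
A=cv2.resize(a[115:215,120:230],None,fx=4,fy=4)[:,:,::-1]
B=cv2.resize(b[100:220,255:390],None,fx=400/120,fy=400/120)[:400,:450,::-1]
h=min(A.shape[0],B.shape[0]);cv2.imwrite("pics/k1.png",np.hstack([A[:h],B[:h]])[:, :800])
E
```

```text
t 2.1 p [0.579  0.0651 0.2   ] yaw 10.22 q [-0.06  0.11  1.84 -0.    1.19  1.33] F [-0.1 -0.8 -0.2] gap 1.0
shift mm [-0.1 -2.4 97. ] turn 0.2
```

View pics/k1.png

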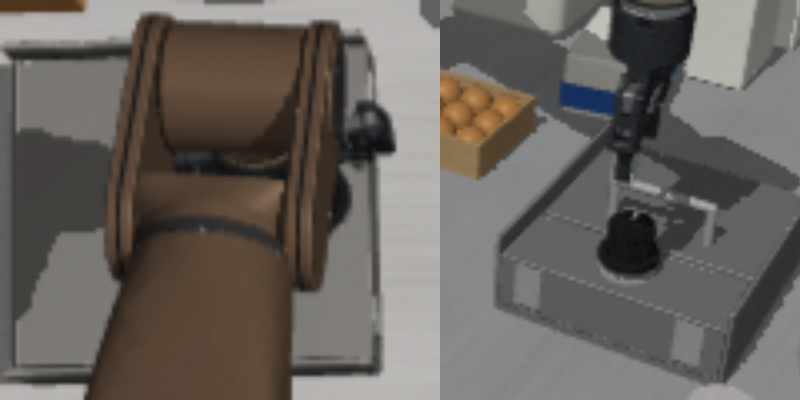

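The scene crop shows the open gripper directly above the knob, with the bar behind it. The knob is clear to descend onto.

step_arm:
  rows: [0,-2,15,0,0,-2,35,0,0,-2,55,0,0,-2,72,0,0,-2,84,0,0,-2,92,0,0,-2,96,0,0,-2,96,0,0,-2,96,0]

```text
t: 2.95
tool_pos: [0.5791, 0.0656, 0.1061]
orientation: [3.141, -0.001, 0.176]
wrist_force: [-0.3, 0.3, 0.2]
finger_gap: 1.0
grip_force: 0.0
```

step_arm:
  rows: [0,0,0,0,0,0,0,0,0,0,0,0,0,0,0,0,0,0,0,0,0,0,0,0,0,0,0,0,0,0,0,0]
  grip: -1
  squeeze: 60

```text
t: 3.62
tool_pos: [0.5785, 0.0697, 0.1065]
orientation: [-3.135, -0.001, 0.175]
wrist_force: [-1.9, 10.1, 3.9]
finger_gap: 0.519
grip_force: 60.9
```

step_arm:
  rows: [0,-2,3,0,0,-4,6,0,0,-4,9,0,0,-4,11,0,0,-4,12,0,0,-4,12,0,0,-4,12,0]

```text
t: 4.2
tool_pos: [0.5786, 0.07, 0.0965]
orientation: [3.141, -0.001, 0.177]
wrist_force: [-5.9, 0.2, 11.1]
finger_gap: 0.519
grip_force: 62.1
```

step_arm:
  rows: [-1,0,1,-4,-1,0,1,-10,-1,0,1,-17,-1,0,1,-24,-1,0,1,-31,-1,0,1,-38,-1,0,1,-45,-1,0,1,-52,-1,0,1,-59,-1,0,1,-66,-1,0,1,-71,-1,0,1,-75]

```text
t: 5.2
tool_pos: [0.5806, 0.0687, 0.0965]
orientation: [3.132, 0.002, 1.489]
wrist_force: [0.1, -2.4, 8.5]
finger_gap: 0.518
grip_force: 61.7
```

step_arm:
  rows: [0,0,0,-3,0,0,0,-6,0,0,0,-9,0,0,0,-11,0,0,0,-13,0,0,0,-13]

```text
t: 5.7
tool_pos: [0.5808, 0.0697, 0.0965]
orientation: [3.132, -0.002, 1.702]
wrist_force: [1.0, -0.4, 8.9]
finger_gap: 0.514
grip_force: 61.7
```

```bash
python3 d.py; python3 -c "
from h import *;print(manip.get_obs()['moment'])"
```

```text
t 5.7 p [0.5808 0.0697 0.0965] yaw 97.5 q [-0.06  0.23  1.91  0.    0.99 -0.19] F [ 1.  -0.4  8.9] gap 0.514
[ 0.06201771 -0.13275113 -1.92889027]
```

The moment of −1.9 N m shows the knob at its end stop. I'll let it rise, then release.

step_arm:
  rows: [0,0,-4,0,0,0,-8,0,0,0,-11,0,0,0,-12,0]

```text
t: 6.03
tool_pos: [0.5807, 0.0697, 0.1076]
orientation: [3.131, -0.001, 1.704]
wrist_force: [5.6, 1.8, 3.5]
finger_gap: 0.524
grip_force: 61.3
```

step_arm:
  rows: [0,0,0,0,0,0,0,0,0,0,0,0,0,0,0,0,0,0,0,0,0,0,-20,0,0,0,-50,0,0,0,-80,0,0,0,-95,0,0,0,-100,0]
  grip: 1

```text
t: 6.87
tool_pos: [0.5785, 0.0698, 0.208]
orientation: [3.136, 0.001, 1.713]
wrist_force: [0.6, 0.3, 0.7]
finger_gap: 0.999
grip_force: 0.0
```

```bash
python3 d.py .5785 .156 .16 1.1
```

```text
t 6.87 p [0.5785 0.0698 0.208 ] yaw 98.15 q [-0.05  0.1   1.83 -0.    1.2  -0.2 ] F [0.6 0.3 0.7] gap 0.999
shift mm [85.4 12.2 48. ] turn 97.1
```

step_arm:
  rows: [10,2,0,5,25,4,0,12,40,6,0,19,55,8,0,26,70,10,0,33,80,12,0,40,85,12,0,47,85,12,0,54,85,12,0,61,85,12,0,68,85,12,0,75,85,12,0,82]

```text
t: 7.87
tool_pos: [0.5757, 0.1556, 0.2022]
orientation: [-3.141, 0.004, 0.276]
wrist_force: [0.2, 0.1, -1.3]
finger_gap: 0.998
grip_force: 0.0
```

step_arm:
  rows: [0,0,0,7,0,0,0,13,0,0,0,15,0,0,0,15]
  grip: 0

```text
t: 8.2
tool_pos: [0.5758, 0.1555, 0.2023]
orientation: [3.141, 0.003, 0.019]
wrist_force: [0.5, 0.2, -0.7]
finger_gap: 0.504
grip_force: 0.0
```

```bash
python3 d.py .5785 .156 .104 1.1; python3 - <<'E'
from h import *
b=manip.camera("scene")
cv2.imwrite("pics/k2.png",cv2.resize(b[60:230,230:420],None,fx=3,fy=3)[:,:,::-1])
E
```

```text
t 8.2 p [0.5758 0.1555 0.2023] yaw 1.1 q [ 0.09  0.14  1.8  -0.    1.2   1.65] F [ 0.5  0.2 -0.7] gap 0.504
shift mm [ 2.7 -0.4 98.3] turn -0.0
```

View pics/k2.png

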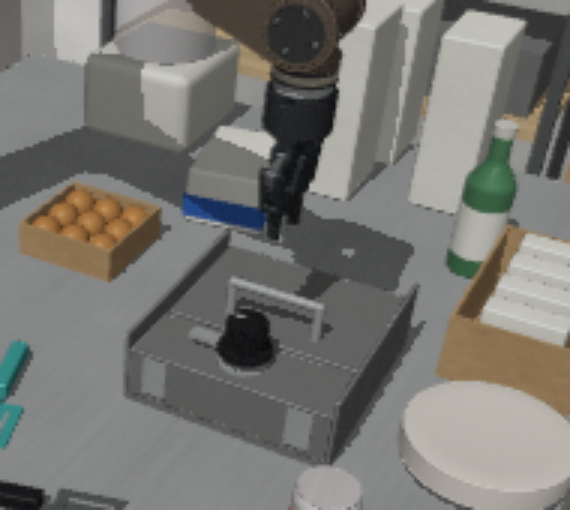

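The scene crop shows the tongue at (205,335) pointing along case −x and the knob up, so it is unlocked. The bar spans (230,283)–(322,305), below the gripper.

step_arm:
  rows: [3,0,15,0,3,0,35,0,3,0,55,0,3,0,75,0,3,0,87,0,3,0,94,0,3,0,98,0,3,0,98,0]

```text
t: 8.92
tool_pos: [0.5796, 0.1556, 0.1057]
orientation: [3.141, 0.001, 0.019]
wrist_force: [0.1, -1.2, 0.1]
finger_gap: 0.503
grip_force: 0.0
```

step_arm:
  rows: [0,0,0,0,0,0,0,0,0,0,0,0,0,0,0,0,0,0,0,0,0,0,0,0]
  grip: -1
  squeeze: 30

```text
t: 9.42
tool_pos: [0.5808, 0.1558, 0.1078]
orientation: [-3.141, -0.003, 0.019]
wrist_force: [0.0, 0.1, 4.9]
finger_gap: 0.126
grip_force: 29.4
```

```bash
python3 d.py; python3 - <<'E'
import numpy as np
for d in range(0,96,8):
    for k in(0,):
        t=np.radians(d+8 if d<88 else 92);c,s=np.cos(t),np.sin(t)
        y,z=-150*c+49*s+150,150*s+49*c-49
        print([0,-round(y),-round(z),0],round(np.degrees(t)))
E
```

```text
t 9.42 p [0.5808 0.1558 0.1078] yaw 1.09 q [0.09 0.25 1.86 0.   1.03 1.65] F [0.  0.1 4.9] gap 0.126
[0, -8, -20, 0] 8
[0, -19, -39, 0] 16
[0, -33, -57, 0] 24
[0, -49, -72, 0] 32
[0, -67, -85, 0] 40
[0, -86, -95, 0] 48
[0, -107, -103, 0] 56
[0, -128, -107, 0] 64
[0, -150, -109, 0] 72
[0, -172, -107, 0] 80
[0, -194, -103, 0] 88
[0, -204, -99, 0] 92
```

step_arm:
  rows: [0,-4,-10,0,0,-8,-20,0,0,-13,-30,0,0,-19,-39,0,0,-26,-48,0,0,-33,-57,0,0,-41,-65,0,0,-49,-72,0,0,-57,-79,0,0,-67,-85,0,0,-76,-90,0,0,-86,-95,0]
  squeeze: 50

```text
t: 10.42
tool_pos: [0.5796, 0.2368, 0.2048]
orientation: [3.129, -0.002, 0.02]
wrist_force: [-2.0, -12.2, 10.4]
finger_gap: 0.112
grip_force: 48.7
```

step_arm:
  rows: [0,-10,-7,0,0,-20,-11,0,0,-31,-14,0,0,-42,-16,0,0,-53,-17,0,0,-64,-18,0,0,-75,-17,0,0,-86,-16,0,0,-97,-14,0,0,-108,-12,0,0,-115,-10,0,0,-119,-8,0]

```text
t: 11.42
tool_pos: [0.5776, 0.3608, 0.2117]
orientation: [3.141, -0.005, 0.019]
wrist_force: [1.9, -2.4, 9.2]
finger_gap: 0.113
grip_force: 51.9
```

```bash
python3 d.py; python3 - <<'E'
from h import *
b=manip.camera("scene");a=manip.camera("top")
A=cv2.resize(a[100:230,90:230],None,fx=2.8,fy=2.8);B=cv2.resize(b[50:230,230:410],(364,364))
cv2.imwrite("pics/k3.png",np.hstack([A,B])[:,:,::-1])
E
```

```text
t 11.42 p [0.5776 0.3608 0.2117] yaw 1.11 q [ 0.41  0.31  1.58 -0.    1.24  1.96] F [ 1.9 -2.4  9.2] gap 0.113
```

View pics/k3.png

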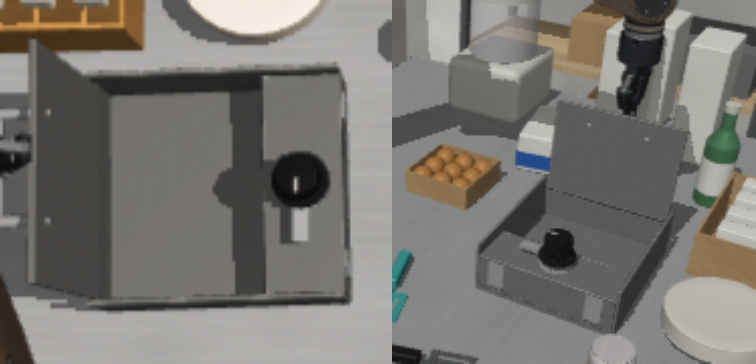

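The top view shows the flap edge at x≈30–38 of the crop, the lower tier open, and the knob mark and tongue turned to −x. The scene view shows the flap standing.

step_arm:
  rows: [0,0,0,0,0,0,0,0,0,0,0,0,0,0,0,0,0,0,-10,0,0,0,-30,0,0,0,-55,0,0,0,-75,0,0,0,-88,0,0,0,-90,0]
  grip: -0.35

```text
t: 12.35
tool_pos: [0.577, 0.3609, 0.3034]
orientation: [-3.139, -0.005, 0.019]
wrist_force: [0.2, -0.3, 0.3]
finger_gap: 0.324
grip_force: 0.0
```

```bash
python3 d.py .45 -.197 .2 16.7; python3 - <<'E'
from h import *
f=lambda u,v,z:ray("top",(u/2.8+90,v/2.8+100),z).round(4)
print("flap top",f(30,42,.255),f(28,283,.255),"inner",f(42,40,.255),f(36,283,.255))
print("hinge side", f(110,85,.076),f(107,297,.076), "deck top edge",f(264,78,.075),f(265,293,.075))
E
```

```text
t 12.35 p [0.577  0.3609 0.3034] yaw 1.08 q [ 0.41  0.25  1.49 -0.    1.4   1.96] F [ 0.2 -0.3  0.3] gap 0.324
shift mm [-137.5  555.4  103.4] turn -15.6
flap top [0.6934 0.3179 0.255 ] [0.4541 0.3148 0.255 ] inner [0.6952 0.306  0.255 ] [0.454 0.307 0.255]
hinge side [0.6962 0.2891 0.076 ] [0.4554 0.2892 0.076 ] deck top edge [0.7009 0.1146 0.075 ] [0.4568 0.1136 0.075 ]
```

step_arm:
  rows: [-4,15,0,0,-11,45,0,0,-20,82,0,0,-30,120,0,0,-39,158,0,0,-48,196,0,0,-58,234,0,0,-67,272,0,-3,-77,310,0,-6,-86,348,0,-9,-95,385,0,-12,-104,420,0,-15]

```text
t: 13.35
tool_pos: [0.4785, -0.0629, 0.2979]
orientation: [-3.14, 0.002, 0.283]
wrist_force: [0.8, 0.4, -0.9]
finger_gap: 0.327
grip_force: 0.0
```

step_arm:
  rows: [-9,38,20,-1,-20,75,45,-1,-28,110,70,-1,-32,130,90,-1,-32,135,100,-1,-32,135,100,-1]
  grip: 0.2

```text
t: 13.85
tool_pos: [0.4841, -0.1999, 0.1945]
orientation: [-3.134, 0.006, 0.295]
wrist_force: [-0.3, -0.4, -0.6]
finger_gap: 0.602
grip_force: 0.0
```

```bash
python3 d.py .45 -.197 .05 16.7; python3 - <<'E'
from h import *
im=manip.camera("scene"); np.save("pics/s4.npy",im)
m=im.max(2)<42; m[:,:160]=0;m[:190]=0
for c,a,r in blobs(m,60): print(c.round(1),a,np.round(r[1],1),round(r[2]))
cv2.imwrite("pics/k4.png",cv2.resize(im[150:300,160:360],None,fx=3,fy=3)[:,:,::-1])
E
```

```text
t 13.85 p [ 0.4841 -0.1999  0.1945] yaw 16.9 q [-0.59 -0.01  1.98  0.    1.18  0.69] F [-0.3 -0.4 -0.6] gap 0.602
shift mm [-31.8 -12.7 144.5] turn 0.2
[229.9 224.3] 194 [27.8  7.6] 11
[203.  244.7] 228 [29.6  8.2] 14
[193.9 273.1] 301 [32.6  9.6] 16
```

View pics/k4.png

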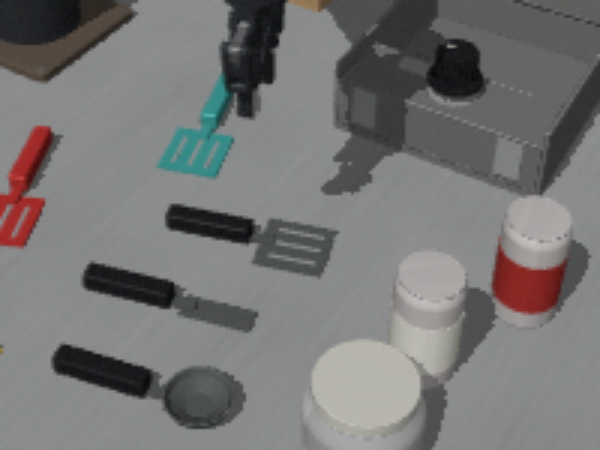

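The crop shows the turner undisturbed, with its handle at (165–252, 205–240) and its blade to the right. The gripper is clear above it.

step_arm:
  rows: [-16,-6,20,0,-32,-12,50,0,-32,-12,85,0,-32,-12,115,0,-32,-12,138,0,-32,-12,145,0,-32,-12,145,0]

```text
t: 14.48
tool_pos: [0.452, -0.1961, 0.0535]
orientation: [-3.139, 0.002, 0.3]
wrist_force: [0.4, 0.4, -0.9]
finger_gap: 0.602
grip_force: 0.0
```

```bash
python3 d.py .4505 -.198 .004 16.7
```

```text
t 14.48 p [ 0.452  -0.1961  0.0535] yaw 17.19 q [-0.62  0.12  2.14  0.    0.89  0.65] F [ 0.4  0.4 -0.9] gap 0.602
shift mm [-2.   1.4 49.5] turn 0.5
```

step_arm:
  rows: [-2,1,12,0.5,-2,1,24,0.5,-2,1,34,0.5,-2,1,42,0.5,-2,1,47,0.5,-2,1,50,0.5,-2,1,50,0.5,-2,1,50,0.5]

```text
t: 15.15
tool_pos: [0.4512, -0.1995, 0.0046]
orientation: [3.141, -0.0, 0.29]
wrist_force: [-0.1, -0.1, -0.1]
finger_gap: 0.601
grip_force: 0.0
```

step_arm:
  rows: [0,0,0,0,0,0,0,0,0,0,0,0,0,0,0,0,0,0,0,0,0,0,0,0]
  grip: -1
  squeeze: 50

```text
t: 15.65
tool_pos: [0.4514, -0.1998, 0.005]
orientation: [3.141, -0.001, 0.289]
wrist_force: [0.1, -0.0, 4.2]
finger_gap: 0.238
grip_force: 51.5
```

step_arm:
  rows: [0,0,-3,0,0,0,-10,0,0,0,-22,0,0,0,-40,0,0,0,-65,0,0,0,-95,0,0,0,-125,0,0,0,-155,0,0,0,-180,0,0,0,-192,0,0,0,-195,0,0,0,-195,0]

```text
t: 16.65
tool_pos: [0.4508, -0.1993, 0.1994]
orientation: [3.141, -0.0, 0.29]
wrist_force: [-0.1, -0.3, -1.4]
finger_gap: 0.244
grip_force: 50.8
```

```bash
python3 d.py .5545 .2 .2 1.1; python3 - <<'E'
from h import *
im=manip.camera("scene")
cv2.imwrite("pics/k5.png",cv2.resize(im[100:280,160:380],None,fx=3,fy=3)[:,:,::-1])
E
```

```text
t 16.65 p [ 0.4508 -0.1993  0.1994] yaw 16.59 q [-0.62 -0.09  2.05  0.    1.19  0.66] F [-0.1 -0.3 -1.4] gap 0.244
shift mm [ 213.4 -353.1   -0.6] turn 15.5
```

View pics/k5.png

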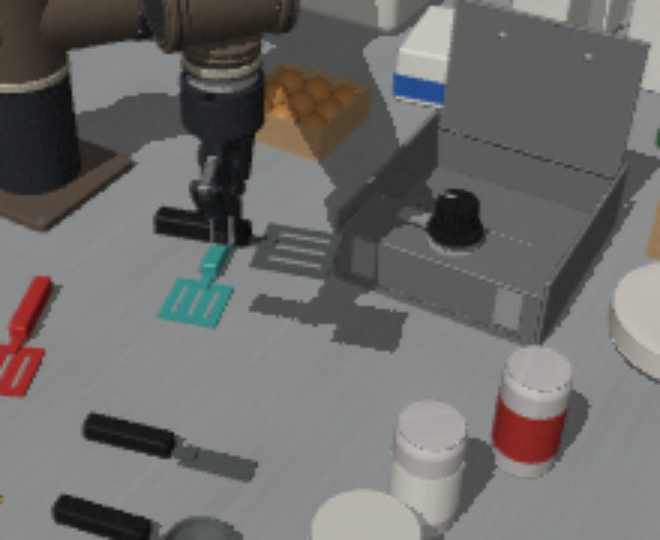

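The crop shows the turner held level in the gripper and the slicer and spoon untouched. The flap is upright.

step_arm:
  rows: [4,-7,0,0,14,-24,0,1,28,-47,0,3,43,-71,0,5,59,-97,0,7,76,-125,0,9,93,-153,0,11,110,-181,0,13,127,-209,0,15,144,-237,0,15,160,-264,0,15,175,-290,0,15]

```text
t: 17.7
tool_pos: [0.5346, 0.1308, 0.1967]
orientation: [-3.141, 0.004, 0.028]
wrist_force: [0.6, -0.4, -1.9]
finger_gap: 0.245
grip_force: 50.8
```

step_arm:
  rows: [13,-15,0,0,21,-30,0,0,25,-43,0,0,27,-50,0,0,27,-53,0,0,27,-53,0,0]

```text
t: 18.2
tool_pos: [0.5606, 0.1825, 0.1984]
orientation: [3.141, 0.002, 0.028]
wrist_force: [1.0, -0.4, -0.9]
finger_gap: 0.247
grip_force: 50.8
```

```bash
python3 d.py .5545 .2 .016 1.1
```

```text
t 18.2 p [0.5606 0.1825 0.1984] yaw 1.62 q [ 0.14  0.13  1.82 -0.    1.19  1.69] F [ 1.  -0.4 -0.9] gap 0.247
shift mm [ -5.6 -17.7 182.4] turn 0.5
```

step_arm:
  rows: [-5,-10,5,0.5,-5,-20,15,0.5,-5,-22,35,0.5,-5,-22,60,0.5,-5,-22,85,0.5,-5,-22,108,0.5,-5,-22,130,0.5,-5,-22,148,0.5,-5,-22,160,0.5,-5,-22,168,0.5,-5,-22,172,0.5,-5,-22,172,0.5]

```text
t: 19.2
tool_pos: [0.5555, 0.2039, 0.0268]
orientation: [3.141, 0.001, 0.019]
wrist_force: [0.3, 0.6, -1.0]
finger_gap: 0.245
grip_force: 50.8
```

```bash
python3 d.py .555 .204 .015 1.1; python3 - <<'E'
from h import *
im=manip.camera("scene");a=manip.camera("top")
A=cv2.resize(a[100:230,90:230],None,fx=2.8,fy=2.8);B=cv2.resize(im[50:230,230:410],(364,364))
cv2.imwrite("pics/k6.png",np.hstack([A,B])[:,:,::-1])
E
```

```text
t 19.2 p [0.5555 0.2039 0.0268] yaw 1.08 q [ 0.18  0.36  1.9  -0.    0.88  1.73] F [ 0.3  0.6 -1. ] gap 0.245
shift mm [-0.5 -0.1 11.8] turn -0.0
```

View pics/k6.png

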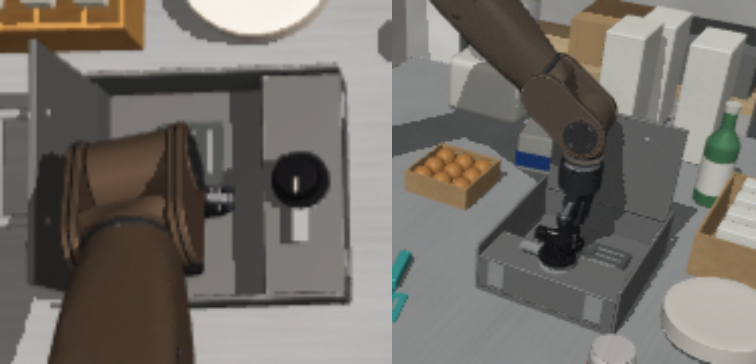

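The turner is inside the tier and level, and the arm is clear of the flap. I'll lower it slowly until it touches.

step_arm:
  rows: [0,0,3,0,0,0,6,0,0,0,8,0,0,0,10,0,0,0,11,0,0,0,11,0,0,0,11,0]

```text
t: 19.88
tool_pos: [0.5557, 0.2041, 0.0162]
orientation: [3.142, 0.0, 0.019]
wrist_force: [-1.4, 0.3, -1.0]
finger_gap: 0.247
grip_force: 50.8
```

step_arm:
  rows: [0,0,1,0,0,0,1,0,0,0,2,0,0,0,2,0,0,0,2,0]

```text
t: 20.3
tool_pos: [0.5559, 0.2041, 0.015]
orientation: [3.141, 0.0, 0.019]
wrist_force: [-3.1, 0.6, 4.1]
finger_gap: 0.238
grip_force: 51.4
```

step_arm:
  rows: [0,0,0,0,0,0,0,0,0,0,0,0,0,0,0,0,0,0,-8,0,0,0,-25,0,0,0,-55,0,0,0,-90,0,0,0,-130,0,0,0,-165,0,0,0,-190,0,0,0,-200,0]
  grip: 0

```text
t: 21.3
tool_pos: [0.5581, 0.2046, 0.2207]
orientation: [-3.14, -0.01, 0.019]
wrist_force: [1.1, -0.2, 0.8]
finger_gap: 0.503
grip_force: 0.0
```

step_arm:
  rows: [-10,20,-10,0,-20,55,-20,0,-30,95,-20,0,-40,135,-20,0,-50,175,-20,0,-55,212,-20,0,-55,245,-20,0,-55,270,-20,0,-55,285,-20,0,-55,290,-20,0,-55,290,-20,0]

```text
t: 22.22
tool_pos: [0.5058, -0.0877, 0.2333]
orientation: [-3.141, 0.002, 0.017]
wrist_force: [-0.2, -0.2, -0.7]
finger_gap: 0.497
grip_force: 0.0
```

```bash
python3 d.py; python3 - <<'E'
from h import *
im=manip.camera("scene");a=manip.camera("top")
A=cv2.resize(a[100:230,90:230],None,fx=2.8,fy=2.8);B=cv2.resize(im[50:230,230:410],(364,364))
cv2.imwrite("pics/k7.png",np.hstack([A,B])[:,:,::-1])
E
```

```text
t 22.22 p [ 0.5058 -0.0877  0.2333] yaw 0.96 q [-0.37 -0.08  1.97  0.    1.25  1.18] F [-0.2 -0.2 -0.7] gap 0.497
```

View pics/k7.png

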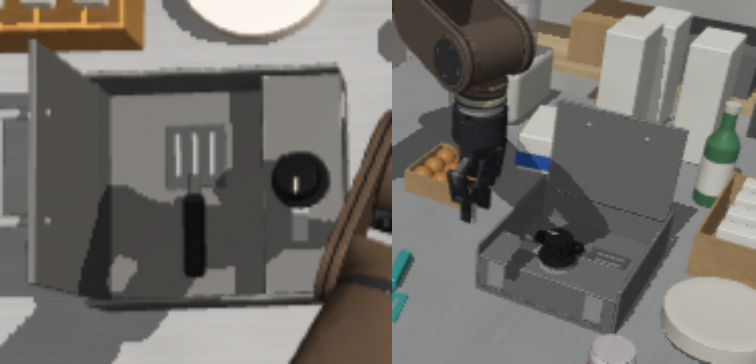

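The top view shows the turner flat on the tier floor, with its blade at (195,155) and handle at (195,235). The flap is upright, the knob unlocked and the arm clear, so I'm handing in.

```bash
python3 -c "
from cell import manip
print(manip.finish_job())"
```

```text
the job is handed in; nothing more can be done
None
```

The job is handed in at about 22 s: the latch is turned to its end stop and sprung back up, the flap is standing upright, the turner lies flat on the lower tier's floor, and I did not touch the other items.

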